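# Push the radio housing home into the test jig's corner

## Robot

A 6-joint arm with a two-finger parallel gripper is mounted at the origin on the work surface. World frame = base frame: x ahead of the robot, y to its left, z up, the work surface at z = 0. Lengths are in mm, angles in rad, forces in N, time in s.
With the tool pointing down it reaches from about 350 to 875 mm from the base axis. Payload 4.2 kg.
Tool frame: the origin (TCP) lies on the mounting face of the last link; the fingertips stand 173 mm ahead of it and the grasp point (between the pads) lies grip_point_offset ahead of it (grip_point_offset is the distance from the TCP to the grasp point, in mm); z points along the fingers, y is the line along which they close (so a half turn about z gives the same grasp; the last joint's range is limited). The gripper opens to 85 mm and grips with 20 to 120 N. Pads are 22 mm wide; open, the fingers measure 114 mm over their backs; the gripper's body (76 mm by 85 mm) begins 54 mm behind the grasp point. The pads swing forward as they close: fully open they stand 13 mm farther back than shut.
Start: joints at [-0.966, 0.385, 0.008, 0, -1.194, -0.259], TCP at [211.858, -587.976, 404.712] pointing down, gripper open.
Joint ranges: [-3.14, 3.14], [-1.21, 2.06], [-1.07, 1.41], [-3.16, 2.05], [-2.99, -0.16], [-3.1, 3.1]. Speed limits (rad/s): [2.79, 2.79, 3.14, 3.14, 3.14, 3.14].

## Interface

Orientations are given as a unit quaternion [x, y, z, w].
In Python, from bench import read_state, get_image, job_done, recognise, place_of, grip_point_offset gives the robot as it stands. The module is installed in compiled form; this text tells all that it offers.
- The arm moves only by the tool carry_out, never from a script. Its arguments are lists of equal length, an entry for each row: "slide": the shift along the tool's x, y, z in m, a list of three; "roll": the turn about the tool's z in degrees; "claw": the finger opening in m, from 0 to 0.0854. A call has 1 to 8 rows; each row is the pose to reach, as a shift and turn from the pose commanded when the call began, along the tool's axes at that moment; what a row does not reach only later rows make up. A row lasts 1/8 s, in which the tool goes at most 62.5 mm and 10.7 degrees, less where a joint would pass 70% of its speed; a pose out of reach is approached as far as the arm can. A call with a gripper value outside its range is refused whole. The fingers move at their own pace and stop on an object; the grip force is fixed at half the most. Time passes only in rows, so rows that repeat a pose let the fingers close. It gives the time, the measured TCP pose, the force, the opening and the grip force at its end, in the units of the state.
- read_state(): the state, without advancing time (a new reading comes with each control period).
- get_image(name): name is "scene" or "top" or "wrist"; returns a dict with "img" (420x560x3 uint8, red, green, blue), "z_map" (420x560 float32, mm along the optical axis (not along the pixel's ray), 0 where there is no reading), "mtx" (3x3 intrinsics, pixels), "k1" (the pictures are not rectified: a ray, as slopes to the right and down, at radius r is drawn at 1 + k1 r^2 times it, then the intrinsics apply), "world_from_camera" (4x4, takes a point from camera to world coordinates); the wrist camera has in their place "T_tool_cam" (4x4, takes a point from camera to tool coordinates, whose origin is the TCP and whose axes are the flange's). Camera axes: x right, y up, looking along -z (the intrinsics and any distortion apply to the point x, -y, -z); pixel columns grow to the right and rows downward; lengths in mm; the calibration is good to about 2 mm. A picture is of the moment at which its call begins: read the wrist's pose just before it.
- job_done(): hands the job in; it is judged then, once.
Trained networks look in a picture, given as the dict that the camera call returned (one of the last four; its "shot" number tells which), for a name from the list of things; names that differ only in an ending like _2 or _b are one class to them, and where a whole thing is asked for, a point or a joint stands for the part that bears it (a point fixed in the world has none). Each returns a list of dicts, best first, with "conf" (0 to 1); they miss things now and then, are a little off and sometimes report something else, mostly with a low value. They report only what shows in the picture. A call takes as long as a camera call. They do not tell look-alikes from the thing itself.
- recognise(picture, thing): "at" ([column, row] in pixels, amid what is visible of it).
- place_of(picture, thing): "at" ([column, row] in pixels: a listed point, or the origin of a listed thing).
The state is a dict: "clock": time; "joints": joint angles; "joint_vel": joint speeds; "joint_efforts": joint torques, N m; "position": TCP position; "ee_rot": TCP orientation; "contact_force": force on the tool from outside, world axes, zero at the start; "wrist_torque": the same for the moment, N m; "gripper_width": finger opening in mm; "grasp_force": force on a finger pad.
Only numpy, scipy, OpenCV 4.12 (cv2) and the standard library are available. Lean on these libraries where they do the work, as an engineer would, in place of code of your own. Each camera call takes 0.05 s, during which the arm holds its last target. There are 200 camera calls.

## Task

Push the tan radio housing along the bench into the corner that the steel fence makes with the red end stop, so that one long side sits flat against the fence and one end is right up against the stop. Only push it: it must stay flat on the bench, never lifted or tipped. Leave all the other loose things where they are, and finish clear of everything.

Things in the scene. Friction and masses are not known exactly. Their poses are not given: they have to be found in the camera images.
- housing: tan plastic radio housing lying face up, a closed box 105 mm (its x) x 160 mm (its y) x 45 mm tall, with a round gold-rimmed dial and a slotted grille on top; loose, 0.28 to 0.56 kg, slides under 1 to 4 N (brief jerks to 20 N) and stays where left. Origin: centre of its underside. Starts before the fence, clear of it and the stop, its x within 0.4 rad of the fence's x.
- fence: bare steel fence fixed to the bench, rigid, 360 mm long (its y), 30 mm tall, 15 mm thick; the brass bayonet socket jig (73 mm tall) is fixed behind it. Origin on the bench at the middle of the foot of its flat front face, which looks to the robot; x points out of its back, away from the robot, square to the face; y runs along the face. Its place and yaw (within 0.2 rad) vary.
- stop: red end stop, a rigid block fixed to the bench, touching the fence face at its +y or -y end: 60 mm (its x, square to the fence) x 20 mm (its y) x 30 mm tall. Origin: centre of its underside, 30 mm before the fence face, 160 mm along it from the fence origin; axes parallel to the fence's. The other end has only a flat 1 mm aluminium mounting plate that things slide over freely.
- bracket: bystander, loose, to be left alone: steel L-shaped chassis bracket, 60 x 45 mm foot, 40 mm tall; origin at the centre of its underside, 285 mm or more along the fence from its middle
- holder: bystander, loose, to be left alone: small brass twist-fit bulb holder standing upright, 40 mm across, 38 mm tall; origin at the centre of its underside, 285 mm or more along the fence from its middle
- speaker: bystander, loose, to be left alone: dark round loudspeaker, face up, 76 mm across, 30 mm tall; origin at the centre of its underside, 285 mm or more along the fence from its middle
- knob: bystander, loose, to be left alone: dark brown tuning knob, 38 mm across, 20 mm tall; origin at the centre of its underside, 285 mm or more along the fence from its middle
- dialplate: bystander, loose, to be left alone: gold anodized dial plate lying flat far to the robot's left, 36 x 110 x 4 mm; origin at the centre of its underside
- driver: bystander, loose, to be left alone: screwdriver lying on the bench, about 180 mm long; origin near the middle of its length, far to the robot's right
Not all that is in view belongs to the job. Leave any pink or turquoise look-alike of the housing alone.

How it is judged (in metres and radians):
At the end, for the whole second after the job is handed in: The housing lies flat and at rest in the corner: its long side parallel to the fence within 2 degrees, at most 4 mm from the fence and its end at most 4 mm from the red stop (measured at its centre) (x of housing in the frame of fence between -0.0565 and -0.049 m and ((y of housing in the frame of stop between 0.086 and 0.094 m and y of housing in the frame of fence below 0 m) or (y of housing in the frame of stop between -0.094 and -0.086 m and y of housing in the frame of fence above 0 m)) and angle between the x axis of housing and the x axis of fence, either way round below 0.035 rad and angle between housing's own z axis and vertical below 0.05 rad and height (world z) of housing below 0.004 m and linear speed of housing below 0.01 m/s); the robot touches nothing.
It fails at once if the housing is lifted or tipped (height (world z) of housing above 0.012 m or angle between housing's own z axis and vertical above 0.15 rad).
It fails at once if a bystander is moved by more than 20 mm (distance of any of bracket, holder, speaker, knob, dialplate, driver from where it was at the start of the episode above 0.02 m).
It also fails if it takes over 48 s, if anything falls off the work surface, if the arm or the gripper's body presses on something with over 40 N, if the wrist force passes 120 N, or if a joint passes its speed limit or range.

## Working session

There is one attempt and no reset: what is moved stays moved. The work goes in short steps, Python scripts to look and compute and a tool call to move; the robot and the scene stay as the last step left them, time stands still between calls to the robot, and variables do not carry over. Pictures are saved under pics/ and viewed, at most 10 in all, crops included, and the job is handed in when it is done.

Besides the shell and the picture viewer there is one more tool, called after ">>>" as name(argument=value, ...), one argument or row to a line, values as JSON. carry_out: Moves the arm, as the interface text tells. Its arguments: {"type":"object","properties":{"slide":{"type":"array"},"roll":{"type":"array"},"claw":{"type":"array"}},"required":["slide","roll","claw"]}

```bash
mkdir -p pics; cat > h.py <<'E'
import numpy as np, cv2
from bench import *
def rays(p,uv):
    uv=np.atleast_2d(np.asarray(uv,float));K=p["mtx"]
    d=np.c_[(uv[:,0]-K[0][2])/K[0][0],(uv[:,1]-K[1][2])/K[1][1]]
    s=d.copy()
    for _ in range(20): s=d/(1+p["k1"]*(s**2).sum(1,keepdims=True))
    return np.c_[s[:,0],-s[:,1],-np.ones(len(s))]
def onz(p,uv,z=0):
    T=np.asarray(p["world_from_camera"]);r=rays(p,uv)@T[:3,:3].T;o=T[:3,3]
    return o+r*((z-o[2])/r[:,2:])
def cloud(p):
    h,w=p["z_map"].shape;v,u=np.mgrid[:h,:w];r=rays(p,np.c_[u.ravel(),v.ravel()])
    T=np.asarray(p["world_from_camera"])
    return ((r*p["z_map"].reshape(-1,1))@T[:3,:3].T+T[:3,3]).reshape(h,w,3)
def save(p,n): cv2.imwrite(f"pics/{n}.png",p["img"][:,:,::-1])
E
python3 - <<'E'
from h import *
s=read_state();print(s["clock"],s["position"],s["ee_rot"],grip_point_offset,s["contact_force"])
p=get_image("top");save(p,"top0")
for t in "housing fence stop bracket holder speaker knob dialplate driver".split():
    for r in place_of(p,t)[:2]: print(t,r["conf"],r["at"],onz(p,r["at"])[0].round())
p=get_image("scene");save(p,"scene0")
E
```

```text
0.0 [ 211.79539689 -587.79503223  403.62720372] [-1.71930758e-01  9.85108433e-01  1.06708575e-03 -2.25686685e-04] 154.70000000000002 [ 1.20201097  0.61626585 -0.2527038 ]
housing 0.79 [202.9, 297.7] [315. 258.   0.]
housing 0.78 [301.0, 278.2] [377. -37.   0.]
fence 0.55 [270.0, 176.0] [692.  63.   0.]
stop 0.45 [214.3, 177.4] [684. 236.   0.]
bracket 0.83 [361.8, 207.3] [ 598. -223.    0.]
holder 0.66 [358.9, 245.0] [ 480. -213.    0.]
holder 0.35 [119.9, 238.0] [491. 516.   0.]
speaker 0.68 [161.3, 226.7] [528. 393.   0.]
knob 0.41 [166.8, 185.9] [655. 382.   0.]
dialplate 0.97 [117.2, 236.6] [495. 524.   0.]
driver 0.71 [458.1, 247.9] [ 477. -515.    0.]
driver 0.36 [167.5, 184.4] [660. 380.   0.]
```

View pics/top0.png

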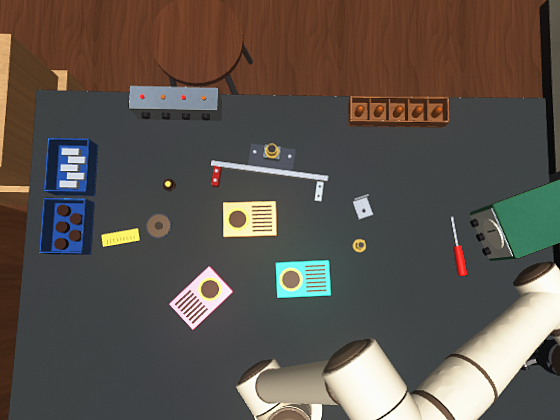

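View pics/scene0.png

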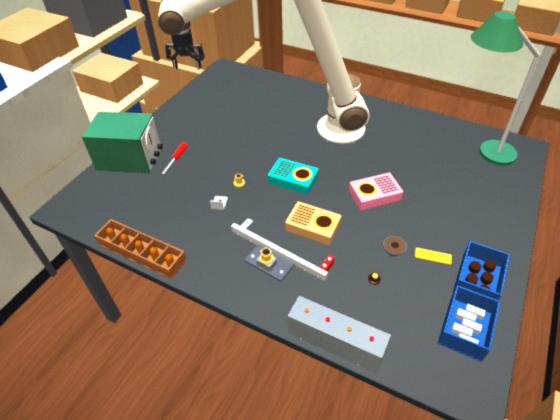

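The top view shows the tan housing at (249,219), with the fence running from (212,162) to (327,179). The red stop is at (216,176), the fence's +y end, and the white block at (319,190) is probably the mounting plate. The turquoise look-alike is at (303,279) and the pink one at (201,297).

```bash
cat >> h.py <<'E'
def rect(m,pts):
    n,l,st,_=cv2.connectedComponentsWithStats(m.astype(np.uint8))
    i=1+st[1:,4].argmax(); q=pts[l==i]; return q
def measure(p):
    """housing and fence from a picture with world_from_camera"""
    C=cloud(p);hsv=cv2.cvtColor(p["img"],cv2.COLOR_RGB2HSV).astype(int);z=C[:,:,2]
    h,w=z.shape;v,u=np.mgrid[:h,:w];W=onz(p,np.c_[u.ravel(),v.ravel()],45).reshape(h,w,3)
    tan=(hsv[:,:,0]>12)&(hsv[:,:,0]<28)&(hsv[:,:,1]>50)&(hsv[:,:,2]>120)&(z>35)&(z<60)&(abs(W[:,:,1]-120)<200)&(W[:,:,0]>420)
    q=rect(cv2.morphologyEx(tan.astype(np.uint8),cv2.MORPH_CLOSE,np.ones((9,9))),W)[:,:2].astype(np.float32)
    print("housing",len(q),cv2.minAreaRect(q), cv2.boxPoints(cv2.minAreaRect(q)).round().tolist())
    W=onz(p,np.c_[u.ravel(),v.ravel()],30).reshape(h,w,3)
    red=((hsv[:,:,0]<8)|(hsv[:,:,0]>172))&(hsv[:,:,1]>140)&(z>20)&(z<40)&(abs(W[:,:,1]-120)<250)&(W[:,:,0]>550)
    q=rect(red,W)[:,:2].astype(np.float32);print("stop",len(q),cv2.minAreaRect(q),cv2.boxPoints(cv2.minAreaRect(q)).round().tolist())
    f=(hsv[:,:,1]<60)&(z>20)&(z<42)&(W[:,:,0]>600)&(W[:,:,0]<800)&(abs(W[:,:,1]-70)<220)
    q=rect(f,W)[:,:2].astype(np.float32);print("fence",len(q),cv2.minAreaRect(q),cv2.boxPoints(cv2.minAreaRect(q)).round().tolist())
    return tan,red,f
E
python3 - <<'E'
from h import *
p=get_image("top");m=measure(p)
im=p["img"].copy()
for k,c in zip(m,([0,0,255],[0,255,0],[255,0,255])): im[k]=c
cv2.imwrite("pics/mask.png",cv2.resize(im[130:330,150:420,::-1],None,fx=2.9,fy=2.9,interpolation=0))
E
```

```text
housing 1768 ((550.190185546875, 121.11395263671875), (103.2414779663086, 157.61920166015625), 1.7387568950653076) [[496.0, 198.0], [501.0, 41.0], [604.0, 44.0], [599.0, 201.0]]
stop 102 ((684.0425415039062, 229.0769805908203), (21.10477066040039, 57.93404006958008), 83.16690826416016) [[654.0, 222.0], [712.0, 215.0], [714.0, 236.0], [657.0, 243.0]]
fence 668 ((701.5687866210938, 66.8757095336914), (358.5724182128906, 20.978349685668945), 83.27145385742188) [[670.0, -110.0], [691.0, -112.0], [733.0, 244.0], [712.0, 246.0]]
```

View pics/mask.png

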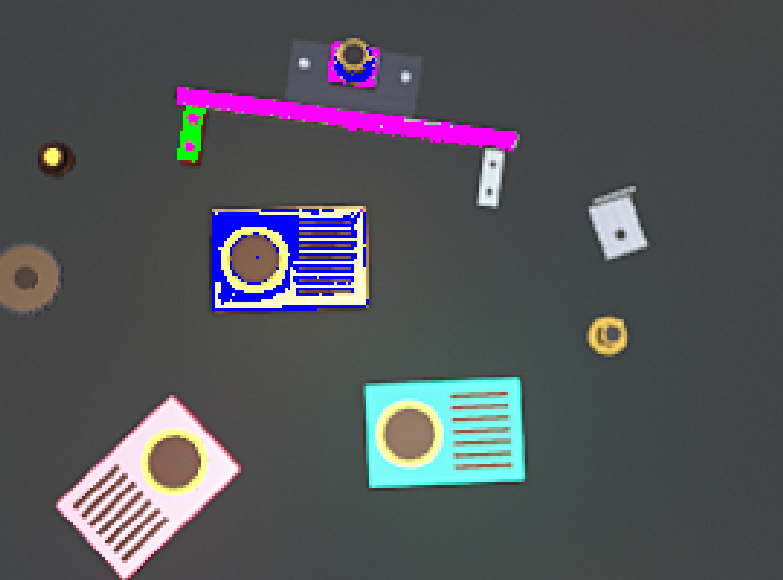

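```bash
cat >> h.py <<'E'
from scipy.spatial.transform import Rotation as R
TH=-0.117;O=np.array([694.,68.]);FX=np.array([np.cos(TH),np.sin(TH)]);FY=np.array([-np.sin(TH),np.cos(TH)])
def w(fx,fy): return O+fx*FX+fy*FY
def now():
    s=read_state();Rm=R.from_quat(s["ee_rot"]).as_matrix();d=s["position"][:2]-O
    yaw=np.arctan2(-Rm[0,1],Rm[1,1])
    print("t %.2f fence xy %s z %.1f yaw-TH deg %.1f F %s Ffence %s w %.0f"%(s["clock"],np.round([d@FX,d@FY],1),s["position"][2],np.degrees(yaw-TH),s["contact_force"].round(1) if hasattr(s["contact_force"],"round") else s["contact_force"],np.round([np.dot(s["contact_force"][:2],FX),np.dot(s["contact_force"][:2],FY)],1),s["gripper_width"]))
    return s,Rm
def to(fx,fy,z):
    s,Rm=now();t=np.r_[w(fx,fy),z]
    print("slide",((t-s["position"])@Rm/1000).round(4))
E
python3 -c "
from h import *
to(-250,36,404);to(-250,36,185)"
```

```text
t 0.60 fence xy [-402.3 -707.8] z 404.7 yaw-TH deg 26.5 F [-0.8 -0.7  0. ] Ffence [-0.7 -0.8] w 85
slide [-0.4683  0.5976  0.0007]
t 0.60 fence xy [-402.3 -707.8] z 404.7 yaw-TH deg 26.5 F [-0.8 -0.7  0. ] Ffence [-0.7 -0.8] w 85
slide [-0.4683  0.5976  0.2197]
```

>>> carry_out(
  slide=[
    [-0.468, 0.598, 0],
    [-0.468, 0.598, 0],
    [-0.468, 0.598, 0],
    [-0.468, 0.598, 0],
    [-0.468, 0.598, 0],
    [-0.468, 0.598, 0],
    [-0.468, 0.598, 0],
    [-0.468, 0.598, 0],
  ],
  roll=[26.5, 26.5, 26.5, 26.5, 26.5, 26.5, 26.5, 26.5],
  claw=[0.08, 0.08, 0.08, 0.08, 0.08, 0.08, 0.08, 0.08],
)

```text
clock: 1.6
position: [367.3, -114.6, 405.4]
ee_rot: [0.058, 0.998, 0.0, 0.001]
contact_force: [0.6, -0.6, -0.3]
gripper_width: 79.8
grasp_force: 0.0
```

```bash
python3 -c "
from h import *
to(-250,36,404)"
```

```text
t 1.60 fence xy [-303.1 -219.5] z 405.4 yaw-TH deg 0.0 F [ 0.6 -0.6 -0.3] Ffence [ 0.7 -0.5] w 80
slide [-0.0532  0.2554  0.0015]
```

>>> carry_out(
  slide=[
    [-0.053, 0.255, 0],
    [-0.053, 0.255, 0],
    [-0.053, 0.255, 0],
    [-0.053, 0.255, 0],
    [-0.053, 0.255, 0],
    [-0.053, 0.255, 0.06],
    [-0.053, 0.255, 0.12],
    [-0.053, 0.255, 0.12],
  ],
  roll=[0, 0, 0, 0, 0, 0, 0, 0],
  claw=[0.08, 0.08, 0.08, 0.08, 0.08, 0.08, 0.08, 0.08],
)

```text
clock: 2.6
position: [448.2, 129.2, 281.5]
ee_rot: [0.059, 0.998, -0.003, -0.004]
contact_force: [-1.0, -0.2, 1.2]
gripper_width: 80.2
grasp_force: 0.0
```

```bash
python3 - <<'E'
from h import *
to(-250,36,185)
s=read_state();p=get_image("wrist")
T=np.eye(4);T[:3,:3]=R.from_quat(s["ee_rot"]).as_matrix();T[:3,3]=s["position"]
p["world_from_camera"]=T@np.asarray(p["T_tool_cam"]);measure(p);save(p,"w1")
E
```

```text
t 2.60 fence xy [-251.3   32.1] z 281.5 yaw-TH deg -0.1 F [-1.  -0.2  1.2] Ffence [-1.  -0.3] w 80
slide [-0.0021  0.0046  0.0965]
housing 11013 ((543.3777465820312, 116.99693298339844), (103.51750946044922, 151.67234802246094), 2.5117578506469727) [[488.0, 190.0], [495.0, 39.0], [598.0, 44.0], [592.0, 195.0]]
stop 79 ((666.1651611328125, 237.08148193359375), (4.681364059448242, 28.738672256469727), 82.80431365966797) [[652.0, 237.0], [680.0, 233.0], [681.0, 238.0], [652.0, 241.0]]
fence 12 ((673.8748779296875, 234.01051330566406), (6.8857502937316895, 2.0412049293518066), 0.9060484766960144) [[670.0, 235.0], [670.0, 233.0], [677.0, 233.0], [677.0, 235.0]]
```

View pics/w1.png

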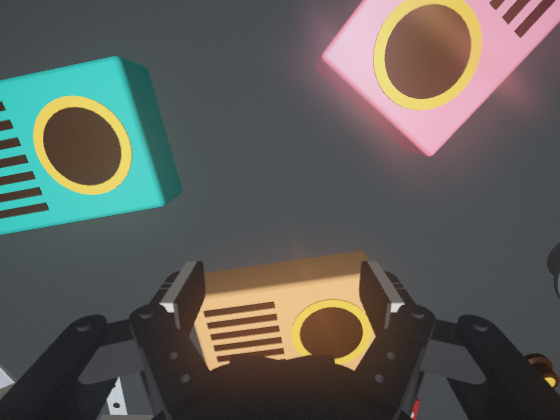

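The wrist view shows the tan housing beyond the fingers at (290,300). The space below the fingers is clear of the turquoise and pink look-alikes, so I'll descend and start pushing.

>>> carry_out(
  slide=[
    [0, 0.004, 0.05],
    [0, 0.004, 0.097],
    [0, 0.004, 0.097],
    [-0.01, 0.004, 0.097],
    [-0.02, 0.004, 0.097],
    [-0.03, 0.004, 0.097],
    [-0.04, 0.004, 0.097],
    [-0.05, 0.004, 0.097],
  ],
  roll=[0, 0, 0, 0, 0, 0, 0, 0],
  claw=[0.08, 0.08, 0.08, 0.08, 0.08, 0.08, 0.08, 0.08],
)

```text
clock: 3.65
position: [500.1, 128.7, 187.9]
ee_rot: [0.058, 0.998, -0.0, -0.0]
contact_force: [-3.9, 1.6, 2.2]
gripper_width: 80.0
grasp_force: 2.0
```

```bash
python3 - <<'E'
from h import *
now();p=get_image("top");measure(p)
E
```

```text
t 3.65 fence xy [-199.6   37.7] z 187.9 yaw-TH deg 0.0 F [-3.9  1.6  2.2] Ffence [-4.1  1.1] w 80
housing 1037 ((564.836669921875, 116.11736297607422), (159.2118377685547, 102.75608825683594), 85.55905151367188) [[507.0, 41.0], [610.0, 33.0], [622.0, 192.0], [520.0, 199.0]]
stop 105 ((683.8306274414062, 229.14483642578125), (21.568477630615234, 58.23229217529297), 82.45709228515625) [[654.0, 222.0], [711.0, 215.0], [714.0, 236.0], [656.0, 244.0]]
fence 666 ((702.1770629882812, 66.81626892089844), (358.5816650390625, 20.173852920532227), 83.16028594970703) [[671.0, -110.0], [691.0, -112.0], [734.0, 244.0], [714.0, 246.0]]
```

>>> carry_out(
  slide=[
    [-0.01, 0, 0],
    [-0.02, 0, 0],
    [-0.03, 0, 0],
    [-0.04, 0, 0],
    [-0.05, 0, 0],
    [-0.06, 0, 0],
    [-0.068, 0, 0],
    [-0.068, 0, 0],
  ],
  roll=[0, 0, 0, 0, 0, 0, 0, 0],
  claw=[0.08, 0.08, 0.08, 0.08, 0.08, 0.08, 0.08, 0.08],
)

```text
clock: 4.7
position: [567.7, 120.3, 187.4]
ee_rot: [0.059, 0.998, -0.0, -0.0]
contact_force: [-1.4, -0.9, 0.4]
gripper_width: 80.2
grasp_force: 0.5
```

```bash
python3 - <<'E'
from h import *
now();p=get_image("top");measure(p)
E
```

```text
t 4.70 fence xy [-131.5   37.2] z 187.4 yaw-TH deg -0.0 F [-1.4 -0.9  0.4] Ffence [-1.3 -1.1] w 80
housing 858 ((631.9674072265625, 105.51751708984375), (161.78598022460938, 102.65751647949219), 80.91036224365234) [[569.0, 34.0], [670.0, 18.0], [695.0, 177.0], [594.0, 194.0]]
stop 104 ((683.8120727539062, 228.86837768554688), (21.49782943725586, 58.361515045166016), 83.26498413085938) [[654.0, 222.0], [712.0, 215.0], [714.0, 236.0], [656.0, 243.0]]
fence 663 ((701.6249389648438, 66.86908721923828), (358.5724182128906, 20.865306854248047), 83.27145385742188) [[670.0, -110.0], [691.0, -112.0], [733.0, 244.0], [712.0, 246.0]]
```

>>> carry_out(
  slide=[
    [-0.004, 0, 0],
    [-0.008, 0, 0],
    [-0.01, 0, 0],
    [-0.011, 0, 0],
    [-0.012, 0, 0],
  ],
  roll=[0, 0, 0, 0, 0],
  claw=[0.08, 0.08, 0.08, 0.08, 0.08],
)

```text
clock: 5.38
position: [579.3, 119.4, 187.5]
ee_rot: [0.058, 0.998, -0.0, -0.0]
contact_force: [-1.6, 0.3, -1.4]
gripper_width: 80.0
grasp_force: 1.1
```

>>> carry_out(
  slide=[
    [-0.001, 0, 0],
    [-0.002, 0, 0],
  ],
  roll=[0, 0],
  claw=[0.08, 0.08],
)

```text
clock: 5.62
position: [581.2, 119.2, 187.7]
ee_rot: [0.058, 0.998, -0.0, -0.0]
contact_force: [-1.7, -0.3, -1.4]
gripper_width: 80.5
grasp_force: 1.1
```

```bash
python3 - <<'E'
from h import *
now();p=get_image("top");measure(p)
E
```

```text
t 5.62 fence xy [-118.    37.7] z 187.7 yaw-TH deg 0.0 F [-1.7 -0.3 -1.4] Ffence [-1.7 -0.5] w 80
housing 791 ((643.8970336914062, 104.34366607666016), (158.56126403808594, 104.25181579589844), 83.23328399658203) [[583.0, 32.0], [686.0, 19.0], [705.0, 177.0], [601.0, 189.0]]
stop 104 ((683.6406860351562, 229.42034912109375), (21.067344665527344, 58.682579040527344), 82.46324157714844) [[653.0, 223.0], [711.0, 215.0], [714.0, 236.0], [656.0, 244.0]]
fence 638 ((701.9725341796875, 66.82807159423828), (358.5724182128906, 20.16522789001465), 83.27145385742188) [[671.0, -110.0], [691.0, -112.0], [733.0, 244.0], [713.0, 246.0]]
```

Not quite at the fence yet, so I'll keep going in small steps and watch the force.

>>> carry_out(
  slide=[
    [-0.001, 0, 0],
    [-0.002, 0, 0],
  ],
  roll=[0, 0],
  claw=[0.08, 0.08],
)

```text
clock: 5.92
position: [583.2, 119.0, 187.8]
ee_rot: [0.058, 0.998, 0.0, 0.0]
contact_force: [-2.6, 0.7, -1.9]
gripper_width: 79.9
grasp_force: 1.1
```

>>> carry_out(
  slide=[
    [-0.001, 0, 0],
    [-0.002, 0, 0],
  ],
  roll=[0, 0],
  claw=[0.08, 0.08],
)

```text
clock: 6.18
position: [584.4, 118.9, 187.8]
ee_rot: [0.058, 0.998, -0.0, -0.001]
contact_force: [-8.2, 3.8, 3.3]
gripper_width: 79.7
grasp_force: 4.3
```

>>> carry_out(
  slide=[
    [-0.001, 0, 0],
    [-0.001, 0, 0],
  ],
  roll=[0, 0],
  claw=[0.08, 0.08],
)

```text
clock: 6.42
position: [584.6, 118.9, 187.7]
ee_rot: [0.058, 0.998, -0.0, -0.002]
contact_force: [-9.0, 3.8, 3.4]
gripper_width: 79.9
grasp_force: 4.7
```

```bash
python3 - <<'E'
from h import *
s,_=now();print(np.round(s["joints"],2));p=get_image("top");measure(p)
E
```

```text
t 6.42 fence xy [-114.6   37.8] z 187.7 yaw-TH deg 0.0 F [-9.   3.8  3.4] Ffence [-9.4  2.7] w 80
[ 0.47  0.57 -0.3  -0.   -0.7  -2.16]
housing 736 ((643.1870727539062, 78.45110321044922), (106.7281494140625, 104.32415008544922), 83.70056915283203) [[585.0, 31.0], [689.0, 20.0], [701.0, 126.0], [597.0, 137.0]]
stop 102 ((683.8235473632812, 228.96585083007812), (21.301578521728516, 58.361515045166016), 83.26498413085938) [[654.0, 222.0], [712.0, 215.0], [714.0, 236.0], [656.0, 243.0]]
fence 598 ((701.6865234375, 66.86182403564453), (358.5724182128906, 20.74130630493164), 83.27145385742188) [[670.0, -110.0], [691.0, -112.0], [733.0, 244.0], [712.0, 246.0]]
```

>>> carry_out(
  slide=[
    [0.025, 0, 0],
    [0.03, 0, -0.05],
    [0.03, -0.03, -0.085],
    [0.01, -0.08, -0.085],
    [-0.02, -0.12, -0.085],
    [-0.05, -0.135, -0.085],
    [-0.057, -0.135, -0.085],
    [-0.057, -0.135, -0.085],
  ],
  roll=[0, -10, -20, -30, -40, -50, -60, -70],
  claw=[0.08, 0.08, 0.06, 0.045, 0.045, 0.045, 0.045, 0.045],
)

```text
clock: 7.48
position: [628.7, -22.8, 273.6]
ee_rot: [-0.527, 0.85, -0.001, 0.002]
contact_force: [-1.3, 0.1, -0.2]
gripper_width: 44.9
grasp_force: 0.0
```

```bash
python3 - <<'E'
from h import *
to(-58,-95,272);p=get_image("top");measure(p)
E
```

```text
t 7.47 fence xy [-54.3 -97.8] z 273.6 yaw-TH deg 70.3 F [-1.3  0.1 -0.2] Ffence [-1.3 -0.1] w 45
slide [-0.0014  0.0045  0.0016]
housing 385 ((614.531005859375, 66.870849609375), (54.865638732910156, 84.19498443603516), 0.9018138647079468) [[586.0, 109.0], [588.0, 24.0], [643.0, 25.0], [641.0, 109.0]]Traceback (most recent call last):
  File "<stdin>", line 2, in <module>
  File "h.py", line 29, in measure
    q=rect(red,W)[:,:2].astype(np.float32);print("stop",len(q),cv2.minAreaRect(q),cv2.boxPoints(cv2.minAreaRect(q)).round().tolist())
      ~~~~^^^^^^^
  File "h.py", line 19, in rect
    i=1+st[1:,4].argmax(); q=pts[l==i]; return q
        ~~~~~~~~~~~~~~~^^
ValueError: attempt to get argmax of an empty sequence
```

>>> carry_out(
  slide=[
    [-0.001, 0.004, 0],
    [-0.001, 0.004, 0],
    [-0.001, 0.004, 0.04],
    [-0.001, 0.004, 0.086],
    [-0.001, 0.004, 0.086],
  ],
  roll=[-10, -20, -20, -20, -20],
  claw=[0.045, 0.045, 0.045, 0.045, 0.045],
)

```text
clock: 8.15
position: [623.1, -19.6, 184.0]
ee_rot: [-0.664, 0.748, 0.001, -0.003]
contact_force: [0.2, -0.3, 0.0]
gripper_width: 45.0
grasp_force: 0.0
```

```bash
python3 - <<'E'
from h import *
to(-58,-65,187);p=get_image("scene");save(p,"s1")
E
```

```text
t 8.15 fence xy [-60.2 -95.3] z 184.0 yaw-TH deg 89.9 F [ 0.2 -0.3  0. ] Ffence [ 0.3 -0.3] w 45
slide [-0.0303 -0.0021 -0.0031]
```

View pics/s1.png

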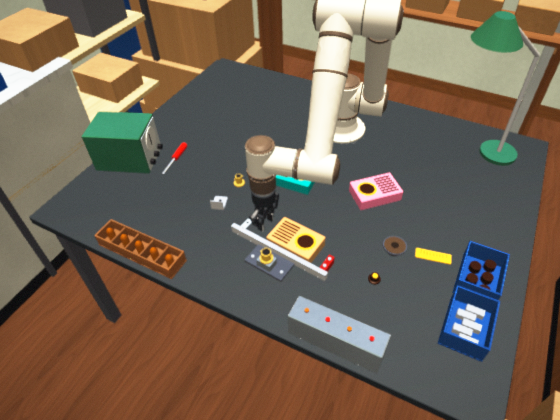

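The housing lies against the fence at (295,240), and the gripper is beside its free end at (265,212). Next I'll push it along the fence toward the stop.

>>> carry_out(
  slide=[
    [-0.01, 0, -0.002],
    [-0.02, 0, -0.002],
    [-0.03, 0, -0.002],
    [-0.036, 0, -0.002],
    [-0.042, 0, -0.002],
    [-0.048, 0, -0.002],
    [-0.054, 0, -0.002],
    [-0.06, 0, -0.002],
  ],
  roll=[0, 0, 0, 0, 0, 0, 0, 0],
  claw=[0.045, 0.045, 0.045, 0.045, 0.045, 0.045, 0.045, 0.045],
)

```text
clock: 9.2
position: [631.0, 39.3, 189.8]
ee_rot: [-0.665, 0.747, -0.001, -0.001]
contact_force: [-0.2, -6.5, 4.0]
gripper_width: 45.0
grasp_force: 3.1
```

```bash
python3 - <<'E'
from h import *
now();p=get_image("scene");save(p,"s2");measure(p)
E
```

```text
t 9.20 fence xy [-59.2 -35.9] z 189.8 yaw-TH deg 90.0 F [-0.2 -6.5  4. ] Ffence [ 0.6 -6.4] w 45
housing 1274 ((656.7249755859375, 127.39496612548828), (164.35414123535156, 109.19828796386719), 83.37844848632812) [[593.0, 52.0], [701.0, 39.0], [720.0, 203.0], [612.0, 215.0]]
stop 77 ((683.8555908203125, 228.88772583007812), (22.761398315429688, 57.55052185058594), 85.81918334960938) [[654.0, 220.0], [712.0, 215.0], [713.0, 238.0], [656.0, 242.0]]
fence 597 ((708.543701171875, 66.68409729003906), (359.2853698730469, 26.527496337890625), 84.3199691772461) [[678.0, -111.0], [704.0, -113.0], [740.0, 244.0], [713.0, 247.0]]
```

>>> carry_out(
  slide=[
    [-0.005, 0, 0],
    [-0.009, 0, 0],
    [-0.01, 0, 0],
    [-0.011, 0, 0],
  ],
  roll=[0, 0, 0, 0],
  claw=[0.045, 0.045, 0.045, 0.045],
)

```text
clock: 9.75
position: [632.2, 50.2, 189.5]
ee_rot: [-0.665, 0.747, -0.0, -0.001]
contact_force: [0.6, -6.6, 4.3]
gripper_width: 45.2
grasp_force: 3.1
```

>>> carry_out(
  slide=[
    [-0.001, 0, 0],
    [-0.002, 0, 0],
  ],
  roll=[0, 0],
  claw=[0.045, 0.045],
)

```text
clock: 10.0
position: [632.4, 52.1, 189.5]
ee_rot: [-0.665, 0.747, -0.0, -0.001]
contact_force: [-0.6, -7.5, 3.7]
gripper_width: 44.8
grasp_force: 3.1
```

>>> carry_out(
  slide=[
    [-0.001, 0, 0],
    [-0.002, 0, 0],
  ],
  roll=[0, 0],
  claw=[0.045, 0.045],
)

```text
clock: 10.25
position: [632.6, 53.3, 189.5]
ee_rot: [-0.665, 0.747, -0.001, -0.002]
contact_force: [0.4, -12.4, 6.1]
gripper_width: 45.2
grasp_force: 5.9
```

>>> carry_out(
  slide=[
    [-0.001, 0, 0],
    [-0.002, 0, 0],
  ],
  roll=[0, 0],
  claw=[0.045, 0.045],
)

```text
clock: 10.5
position: [632.6, 53.8, 189.5]
ee_rot: [-0.664, 0.748, -0.001, -0.003]
contact_force: [-0.1, -18.3, 5.9]
gripper_width: 45.0
grasp_force: 8.8
```

>>> carry_out(
  slide=[
    [0.01, 0, 0],
    [0.04, 0, 0],
    [0.06, 0, -0.04],
    [0.06, 0, -0.1],
    [0.06, 0.06, -0.12],
    [0.06, 0.12, -0.12],
    [0.06, 0.18, -0.12],
    [0.06, 0.18, -0.12],
  ],
  roll=[0, 0, 0, 0, 10, 20, 30, 40],
  claw=[0.045, 0.045, 0.045, 0.045, 0.06, 0.08, 0.08, 0.08],
)

```text
clock: 11.5
position: [442.4, 18.1, 308.2]
ee_rot: [-0.367, 0.93, 0.001, -0.001]
contact_force: [1.4, -0.0, 0.3]
gripper_width: 79.9
grasp_force: 0.0
```

```bash
python3 - <<'E'
from h import *
now();p=get_image("scene");measure(p);save(p,"s3")
p=get_image("top");cv2.imwrite("pics/t3.png",cv2.resize(p["img"][140:260,190:350,::-1],None,fx=4.5,fy=4.5))
try: measure(p)
except Exception as e: print(e)
E
```

```text
t 11.50 fence xy [-244.  -79.] z 308.2 yaw-TH deg 49.8 F [ 1.4 -0.   0.3] Ffence [1.4 0.1] w 80
housing 1265 ((656.3460083007812, 142.86312866210938), (160.66070556640625, 108.15451049804688), 84.42403411865234) [[595.0, 68.0], [702.0, 58.0], [718.0, 218.0], [610.0, 228.0]]
stop 80 ((683.7193603515625, 228.39859008789062), (22.686908721923828, 57.507328033447266), 84.44500732421875) [[654.0, 220.0], [711.0, 214.0], [713.0, 237.0], [656.0, 242.0]]
fence 586 ((706.9805297851562, 66.60595703125), (358.5647277832031, 26.00673484802246), 82.89099884033203) [[672.0, -110.0], [698.0, -113.0], [742.0, 243.0], [716.0, 246.0]]
housing 1566 ((649.5799560546875, 142.73760986328125), (159.65528869628906, 105.27461242675781), 83.2336654663086) [[588.0, 70.0], [692.0, 57.0], [711.0, 216.0], [607.0, 228.0]]
stop 83 ((684.0439453125, 230.8231964111328), (17.625802993774414, 58.3486442565918), 83.18113708496094) [[654.0, 226.0], [712.0, 219.0], [714.0, 236.0], [656.0, 243.0]]
fence 623 ((702.0731201171875, 66.8287353515625), (358.5816650390625, 20.383150100708008), 83.16028594970703) [[671.0, -110.0], [691.0, -112.0], [734.0, 244.0], [713.0, 246.0]]
```

View pics/t3.png

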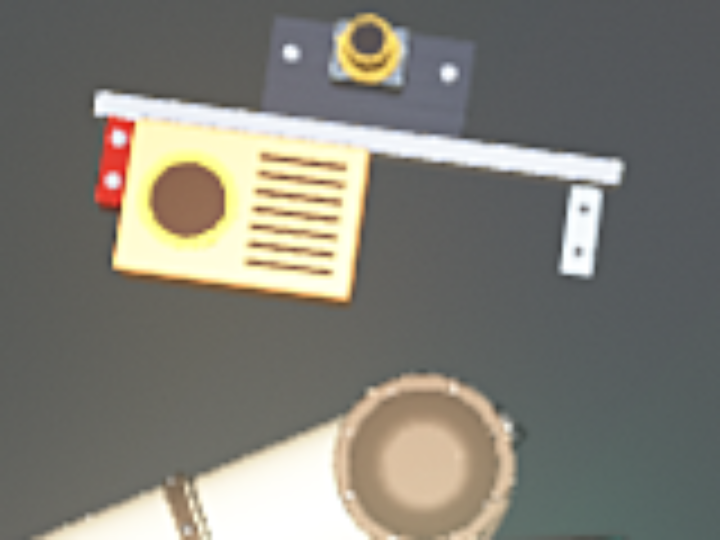

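The housing is in the corner at about (235,210) in the crop, with no visible gap to the fence or stop. Its measured fence distance could be about 2 mm off, so I'll give the long side one last gentle nudge.

```bash
python3 -c "
from h import *
to(-155,70,300)"
```

```text
t 11.60 fence xy [-240.2  -77.7] z 309.2 yaw-TH deg 50.1 F [ 0.5 -0.5  0.1] Ffence [ 0.5 -0.5] w 80
slide [-0.168   0.0293  0.0095]
```

>>> carry_out(
  slide=[
    [-0.05, 0.01, 0],
    [-0.1, 0.02, 0],
    [-0.168, 0.029, 0],
    [-0.168, 0.029, 0],
    [-0.168, 0.029, 0],
    [-0.168, 0.029, 0.05],
    [-0.168, 0.029, 0.1],
    [-0.168, 0.029, 0.122],
  ],
  roll=[10, 20, 30, 40, 50, 50, 50, 50],
  claw=[0.08, 0.08, 0.08, 0.08, 0.08, 0.08, 0.08, 0.08],
)

```text
clock: 12.6
position: [549.3, 154.7, 183.2]
ee_rot: [0.057, 0.998, -0.001, -0.002]
contact_force: [0.1, -0.3, -0.0]
gripper_width: 80.4
grasp_force: 0.0
```

```bash
python3 -c "
from h import *
to(-120,70,187)"
```

```text
t 12.60 fence xy [-153.8   69.2] z 183.2 yaw-TH deg 0.2 F [ 0.1 -0.3 -0. ] Ffence [ 0.2 -0.3] w 80
slide [-0.0338  0.0007 -0.0039]
```

>>> carry_out(
  slide=[
    [-0.01, 0, -0.003],
    [-0.02, 0, -0.003],
    [-0.028, 0, -0.003],
    [-0.032, 0, -0.003],
    [-0.034, 0, -0.003],
    [-0.035, 0, -0.003],
    [-0.036, 0, -0.003],
  ],
  roll=[0, 0, 0, 0, 0, 0, 0],
  claw=[0.08, 0.08, 0.08, 0.08, 0.08, 0.08, 0.08],
)

```text
clock: 13.48
position: [585.1, 150.6, 189.8]
ee_rot: [0.058, 0.998, -0.0, -0.0]
contact_force: [-0.0, 0.2, 0.2]
gripper_width: 79.7
grasp_force: 0.0
```

>>> carry_out(
  slide=[
    [-0.001, 0, 0],
    [-0.002, 0, 0],
  ],
  roll=[0, 0],
  claw=[0.08, 0.08],
)

```text
clock: 13.72
position: [587.0, 150.4, 189.7]
ee_rot: [0.058, 0.998, -0.0, -0.0]
contact_force: [-2.1, 1.6, 1.6]
gripper_width: 79.9
grasp_force: 1.2
```

```bash
python3 -c "
from h import *
now()"
```

```text
t 13.72 fence xy [-115.9   69.3] z 189.7 yaw-TH deg -0.0 F [-2.1  1.6  1.6] Ffence [-2.3  1.3] w 80
```

>>> carry_out(
  slide=[
    [-0.001, 0, 0],
    [-0.002, 0, 0],
  ],
  roll=[0, 0],
  claw=[0.08, 0.08],
)

```text
clock: 13.98
position: [588.2, 150.1, 189.6]
ee_rot: [0.058, 0.998, -0.001, -0.002]
contact_force: [-7.5, 2.1, 4.7]
gripper_width: 79.9
grasp_force: 3.9
```

>>> carry_out(
  slide=[
    [0.01, 0, 0],
    [0.05, 0, 0],
    [0.07, 0, -0.05],
    [0.1, 0, -0.1],
    [0.13, 0, -0.15],
    [0.15, -0.05, -0.15],
    [0.15, -0.1, -0.15],
    [0.15, -0.1, -0.15],
  ],
  roll=[0, 0, 0, 0, 0, 0, 0, 0],
  claw=[0.08, 0.08, 0.08, 0.08, 0.08, 0.08, 0.08, 0.08],
)

```text
clock: 14.98
position: [427.2, 66.0, 340.1]
ee_rot: [0.06, 0.998, 0.0, 0.0]
contact_force: [0.6, -0.5, -0.6]
gripper_width: 80.4
grasp_force: 0.0
```

```bash
python3 - <<'E'
from h import *
now();p=get_image("top");save(p,"t4")
try: measure(p)
except Exception as e: print(e)
E
```

```text
t 14.97 fence xy [-264.8  -33.2] z 340.1 yaw-TH deg -0.2 F [ 0.6 -0.5 -0.6] Ffence [ 0.7 -0.4] w 80
housing 1467 ((650.3196411132812, 142.42227172851562), (159.4154052734375, 105.21754455566406), 83.39492797851562) [[589.0, 69.0], [693.0, 57.0], [712.0, 216.0], [607.0, 228.0]]
stop 85 ((684.2822265625, 230.84828186035156), (18.057144165039062, 57.787132263183594), 82.47724914550781) [[654.0, 226.0], [712.0, 218.0], [714.0, 236.0], [657.0, 244.0]]
fence 608 ((701.2359619140625, 66.91497039794922), (358.5724182128906, 21.648624420166016), 83.27145385742188) [[669.0, -110.0], [691.0, -112.0], [733.0, 244.0], [711.0, 246.0]]
```

View pics/t4.png

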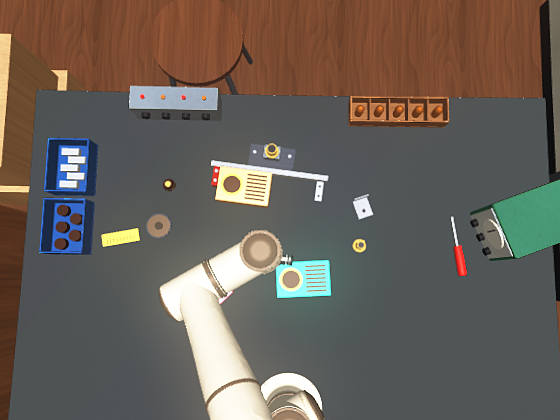

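The housing sits in the corner at (243,187), the bystanders are where they started, and the arm is clear of everything.

```bash
python3 -c "
from bench import *
print(job_done())"
```

```text
the job is handed in; nothing more can be done
None
```

I pushed the tan housing flat against the fence and up to the red stop and handed the job in at about 15 s. By the top camera it is within about 1–2 mm of both and parallel to within about 0.2°, the other items look unmoved, and the arm is clear; the judge gave no verdict.

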